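# Swing out the hanging arm, pin it and hang up the pails

### The arm

A 6-joint arm with a two-finger parallel gripper is mounted at the origin on the work surface. World frame = base frame: x ahead of the robot, y to its left, z up, the work surface at z = 0. Lengths are in mm, angles in rad, forces in N, time in s.
With the tool pointing down it reaches from about 350 to 975 mm from the base axis. Payload 7.1 kg.
Tool frame: the origin (TCP) lies midway between the tips of the shut fingers; the grasp point (between the pads) lies env.hold_point_z behind it (env.hold_point_z is the distance from the TCP to the grasp point, in mm); z points along the fingers, y is the line along which they close (so a half turn about z gives the same grasp; the last joint's range is limited). The gripper opens to 88 mm and grips with 3 to 60 N. Pads are 20 mm wide; open, the fingers measure 115 mm over their backs; the gripper's body (75 mm by 178 mm) begins 61 mm behind the grasp point.
Start: joints at [1.281, 0.423, 1.63, -0, 1.089, -0.019], TCP at [167.157, 602.215, 222.675] pointing down, gripper open.
Joint ranges: [-3, 3], [-0.9, 2.11], [0.09, 2.58], [-1.31, 4.45], [0.11, 2.69], [-2.54, 2.54]. Speed limits (rad/s): [2.39, 2.39, 3.01, 3.14, 3.14, 3.14].

### API

Orientations are given as a unit quaternion [x, y, z, w].
In Python, from station import env gives the robot as it stands. Calls block until the motion is done:
- env.reach(position, orientation): joint-space move of the TCP to a pose.
- env.move_l(position, rot=None, rate=150, f_stop=None): straight line of the TCP; rot=None keeps the orientation; rate is the mean speed in mm/s. With f_stop (N) it stops when the force on the tool has changed by that much, and returns True; else False.
- env.move_joints(angles): joint-space move.
- env.set_gripper(opening): finger opening in mm; the grip force is fixed at half the most; returns when the fingers have stopped.
- env.hold(seconds).
- env.ik(position, orientation): joint angles nearest the present ones, or None.
- env.read_state(): the state.
- env.camera(name): name is "scene" or "top" or "wrist"; returns the picture (384x512x3 uint8, blue, green, red); there is no depth.
- env.camera_params(name): a dict with "fx", "fy", "cx", "cy" (pixels), "pose" (4x4, takes a point from camera to world coordinates); the wrist camera has in their place "tool_from_camera" (4x4, takes a point from camera to tool coordinates, whose origin is the TCP and whose axes are the flange's). Camera axes: x right, y up, looking along -z (the intrinsics and any distortion apply to the point x, -y, -z); pixel columns grow to the right and rows downward; lengths in mm; the calibration is good to about 2 mm. A picture is of the moment at which its call begins: read the wrist's pose just before it. camera_params takes no time and is no camera call.
A pose or a line that the arm cannot do raises env.IKError and nothing moves.
- env.sign_off(): hands the job in; it is judged then, once.
Trained networks look in the newest picture that a camera, given by its name, has taken for a name from the list of things; names that differ only in an ending like _2 or _b are one class to them, and where a whole thing is asked for, a point or a joint stands for the part that bears it (a point fixed in the world has none). Each returns a list of dicts, best first, with "confidence" (0 to 1); they miss things now and then, are a little off and sometimes report something else, mostly with a low value. They report only what shows in the picture. A call takes as long as a camera call.
- env.boxes_of(camera, thing): "xy" ([column, row] in pixels, amid what is visible of it).
- env.trace(camera, thing): "mask" (384x512 bool, what is visible of it) and "xy" ([column, row] in pixels, amid what is visible of it).
- env.pinpoint(camera, thing): "xy" ([column, row] in pixels: a listed point, or the origin of a listed thing).
The state is a dict: "time_s": time; "qpos": joint angles; "dq": joint speeds; "tau": joint torques, N m; "tool_pos": TCP position; "orientation": TCP orientation; "force": force on the tool from outside, world axes, zero at the start; "wrist_torque": the same for the moment, N m; "width": finger opening in mm; "grip_force": force on a finger pad.
Only numpy, scipy, OpenCV 4.12 (cv2) and the standard library are available. Lean on these libraries where they do the work, as an engineer would, in place of code of your own. Each camera call takes 0.05 s, during which the arm holds its last target. There are 200 camera calls.

### The job

The hanging arm over the counter is pinned in its parked position: pull its quick-release pin up out of the index plate, swing the arm round past the middle hole to the work hole, where it points back over the counter towards you, and push the pin down through both holes until it is fully home and its collar sits flat. Only when the arm is pinned there, hang every small pail that stands on the counter by its handle on a double hook of its own, hanging free and still. Leave the garlic press, pinch bowl, spice jar and soap dish where they are.

Things in the scene. Friction and masses are not known exactly. Their poses are not given: they have to be found in the camera images.
- stand: steel stand bolted to the counter: 132 mm flange, 38 mm post, on top a level index plate (102 x 100 mm, 12 mm thick, top 168 mm above the counter) with three upright 14 mm through holes 60 mm from the pivot axis. Origin on the counter in the pivot axis, z up. At the work hole the arm points along the stand's -x (towards the robot)
- swing_arm (a joint): turn of the aluminium arm about the post, rad: 0 parked, 0.6 over the middle hole, 1.2 over the work hole; grows anticlockwise from above; travel -0.06 to 1.32, no catch at the holes; friction (0.25 N m) holds it where left. Bar 26 mm wide, 285 mm long from the pivot, z 170 to 182 mm. Parked it points along the stand's (-0.36, +0.93). A small black spring clip sits on its tail
- boss_bore (a point): mouth of the pin's upright 14 mm bore in the arm's boss: a 36 mm square block on the bar, 60 mm from the pivot, z 170 to 200 mm, just above the index plate. The point is at its top, 200 mm above the counter, and moves with the arm
- work_hole (a point): index plate, top mouth of the work hole (60 mm from the pivot along the stand's -x)
- park_hole (a point): index plate, top mouth of the park hole, where the pin sits at the start (the middle hole, halfway round, is not wanted)
- pin: detent pin, upright, z up; origin under its collar (29 mm across, 4 mm thick), above it a black knob 28 mm across, z 4 to 36 mm; below a 12 mm shank. Home: collar flat on the boss, origin 32 mm above the plate's top. About 12 N pulls it out, 5 to 15 N pushes it home. Raised 27 to 40 mm, its tip is clear of the plate but the shank still sits in the boss, so the raised pin can swing the arm
- pin_tip (a point): chamfered tip of the pin's shank, 58 mm below the pin's origin; two spring balls 49 mm below the origin stand out to 18 mm across and snap out under the index plate when home. Pinned, the arm keeps about 0.05 rad of play
- hook_a (a point): double hook 135 mm from the pivot, on the side that is the stand's +y when at work: two level 8 mm prongs 60 mm apart, square to the bar, upturned tips 74 mm off its centre line, 199 mm above the counter. Point: where the bail's middle rests, 56 mm off the centre line, 179 mm up. Bring a pail in from outside over the tips, prongs between rim and bail, then lower
- hook_b (a point): double hook 240 mm from the pivot, on the side that is the stand's +y when at work: two level 8 mm prongs 60 mm apart, square to the bar, upturned tips 74 mm off its centre line, 199 mm above the counter. Point: where the bail's middle rests, 56 mm off the centre line, 179 mm up. Bring a pail in from outside over the tips, prongs between rim and bail, then lower
- hook_c (a point): double hook 135 mm from the pivot, on the side that is the stand's -y when at work: two level 8 mm prongs 60 mm apart, square to the bar, upturned tips 74 mm off its centre line, 199 mm above the counter. Point: where the bail's middle rests, 56 mm off the centre line, 179 mm up. Bring a pail in from outside over the tips, prongs between rim and bail, then lower
- hook_d (a point): double hook 240 mm from the pivot, on the side that is the stand's -y when at work: two level 8 mm prongs 60 mm apart, square to the bar, upturned tips 74 mm off its centre line, 199 mm above the counter. Point: where the bail's middle rests, 56 mm off the centre line, 179 mm up. Bring a pail in from outside over the tips, prongs between rim and bail, then lower
- pail_a: small steel pail, 80 mm across the rim, 64 mm at the foot, 75 mm high, with a rigid upright bail along its x axis: 6 mm wire 84 mm wide, bar 130 mm above the foot, with a wooden grip 12 mm thick and 40 mm long in the middle. Origin under the foot's centre. 0.12 to 0.24 kg, may be absent. Three or four are there
- grip_a (a point): middle of the wooden grip of pail_a, 130 mm above its foot
- pail_b: small steel pail, 80 mm across the rim, 64 mm at the foot, 75 mm high, with a rigid upright bail along its x axis: 6 mm wire 84 mm wide, bar 130 mm above the foot, with a wooden grip 12 mm thick and 40 mm long in the middle. Origin under the foot's centre. 0.12 to 0.24 kg, may be absent. Three or four are there
- grip_b (a point): middle of the wooden grip of pail_b, 130 mm above its foot
- pail_c: small steel pail, 80 mm across the rim, 64 mm at the foot, 75 mm high, with a rigid upright bail along its x axis: 6 mm wire 84 mm wide, bar 130 mm above the foot, with a wooden grip 12 mm thick and 40 mm long in the middle. Origin under the foot's centre. 0.12 to 0.24 kg, may be absent. Three or four are there
- grip_c (a point): middle of the wooden grip of pail_c, 130 mm above its foot
- pail_d: small steel pail, 80 mm across the rim, 64 mm at the foot, 75 mm high, with a rigid upright bail along its x axis: 6 mm wire 84 mm wide, bar 130 mm above the foot, with a wooden grip 12 mm thick and 40 mm long in the middle. Origin under the foot's centre. 0.12 to 0.24 kg, may be absent. Three or four are there
- grip_d (a point): middle of the wooden grip of pail_d, 130 mm above its foot
- garlic_press: aluminium garlic press lying flat, two round handles 85 mm long side by side along its -x and a 42 mm pressing chamber at its +x end, about 175 x 60 x 28 mm; a bystander. Origin under its centre
- pinch_bowl: yellow silicone pinch bowl, 84 mm across the rim, 34 mm high; a bystander. Origin under its centre
- spice_jar: glass spice jar with a black twist cap, 46 mm across, 98 mm high; a bystander. Origin under its centre
- soap_dish: black plastic soap dish, open on top, 115 x 85 x 22 mm; a bystander. Origin under its centre

How it is judged (in metres and radians):
On the way, in this order (a step that is already met when the one before it is completed fails the run):
1. the pin is pulled up until its tip is clear of the index plate (z of pin_tip in the frame of park_hole above 0.0005 m), for 0.1 s.
2. the pin is fully home through the arm and the work hole (horizontal distance between pin and work_hole below 0.008 m and z of pin in the frame of work_hole between 0.029 and 0.035 m and angle between pin's own z axis and vertical below 0.15 rad and value of joint swing_arm between 1.12 and 1.28 rad), for 0.2 s.
At the end, for the whole second after the job is handed in: Pin home in the work hole: within 8 mm of its axis, upright, collar within 3 mm of flat, arm within 0.08 rad of the work position. Every pail present hangs, grip middle within 28 mm of a hook point, foot 35 mm or more above the counter, within 0.25 rad of upright, slower than 0.08 m/s (all of step 2 and (distance between grip_a and hook_a below 0.028 m or distance between grip_a and hook_b below 0.028 m or distance between grip_a and hook_c below 0.028 m or distance between grip_a and hook_d below 0.028 m) and height (world z) of each of pail_a, pail_b, pail_c, pail_d above 0.035 m and angle between each of pail_a, pail_b, pail_c, pail_d's own z axis and vertical below 0.25 rad and linear speed of each of pail_a, pail_b, pail_c, pail_d below 0.08 m/s and (distance between grip_b and hook_a below 0.028 m or distance between grip_b and hook_b below 0.028 m or distance between grip_b and hook_c below 0.028 m or distance between grip_b and hook_d below 0.028 m) and (distance between grip_c and hook_a below 0.028 m or distance between grip_c and hook_b below 0.028 m or distance between grip_c and hook_c below 0.028 m or distance between grip_c and hook_d below 0.028 m) and (distance between grip_d and hook_a below 0.028 m or distance between grip_d and hook_b below 0.028 m or distance between grip_d and hook_c below 0.028 m or distance between grip_d and hook_d below 0.028 m)); the robot touches nothing.
It fails at once if a pail is on a hook while the pin is not home in the work hole (distance between pin and work_hole above 0.042 m and (((distance between grip_a and hook_a below 0.02 m or distance between grip_a and hook_b below 0.02 m or distance between grip_a and hook_c below 0.02 m or distance between grip_a and hook_d below 0.02 m) and height (world z) of pail_a above 0.035 m) or ((distance between grip_b and hook_a below 0.02 m or distance between grip_b and hook_b below 0.02 m or distance between grip_b and hook_c below 0.02 m or distance between grip_b and hook_d below 0.02 m) and height (world z) of pail_b above 0.035 m) or ((distance between grip_c and hook_a below 0.02 m or distance between grip_c and hook_b below 0.02 m or distance between grip_c and hook_c below 0.02 m or distance between grip_c and hook_d below 0.02 m) and height (world z) of pail_c above 0.035 m) or ((distance between grip_d and hook_a below 0.02 m or distance between grip_d and hook_b below 0.02 m or distance between grip_d and hook_c below 0.02 m or distance between grip_d and hook_d below 0.02 m) and height (world z) of pail_d above 0.035 m))).
It fails at once if the garlic press is pushed from its place (distance of garlic_press from where it was at the start of the episode above 0.04 m).
It fails at once if the pinch bowl is pushed from its place (distance of pinch_bowl from where it was at the start of the episode above 0.04 m).
It fails at once if the spice jar is pushed from its place (distance of spice_jar from where it was at the start of the episode above 0.04 m).
It fails at once if the soap dish is pushed from its place (distance of soap_dish from where it was at the start of the episode above 0.04 m).
Of pail_a, pail_b, pail_c, pail_d only 3 to 4 are there at a start; the rules pass over those that are not, and their reading is None.
At some moment in a run one of pail_a, pail_b, pail_c, pail_d may be knocked a few centimetres aside while the robot is not near it.
It also fails if it takes over 210 s, if anything falls off the work surface, if the arm or the gripper's body presses on something with over 40 N, if the wrist force passes 120 N, or if a joint passes its speed limit or range.

## Working session

There is one attempt and no reset: what is moved stays moved. The work goes in short steps, each a Python script; the robot and the scene stay as the last script left them, time stands still between calls to the robot, and variables do not carry over. Pictures are saved under pics/ and viewed, at most 14 in all, crops included, and the job is handed in when it is done.

```bash
ls; mkdir -p pics
python3 - <<'E'
from station import env
import cv2, numpy as np
for c in ("scene","top"):
    im=env.camera(c); cv2.imwrite(f"pics/{c}0.png",im)
    p=env.camera_params(c); print({k:(np.round(v,3).tolist() if k=="pose" else v) for k,v in p.items()})
    for t in ("stand","boss_bore","work_hole","park_hole","pin","hook_a","grip_a","pail_a","garlic_press","pinch_bowl","spice_jar","soap_dish"):
        print(c,t,[(np.round(d["xy"]).tolist(),round(d["confidence"],2)) for d in env.pinpoint(c,t)][:8])
print(env.hold_point_z, env.camera_params("wrist"), env.read_state())
E
```

```text
pics
station.py
{'fx': 470.444799911442, 'fy': 470.444799911442, 'cx': 253.63565016167084, 'cy': 194.40779518854558, 'pose': [[0.301, -0.504, 0.809, 1555.268], [0.954, 0.168, -0.25, -284.267], [-0.01, 0.847, 0.531, 775.002], [0.0, 0.0, 0.0, 1.0]]}
scene stand [([247.0, 259.0], 0.57)]
scene boss_bore [([265.0, 186.0], 0.59)]
scene work_hole [([241.0, 191.0], 0.57), ([266.0, 186.0], 0.55)]
scene park_hole [([266.0, 194.0], 0.8)]
scene pin [([264.0, 186.0], 0.59), ([115.0, 223.0], 0.5)]
scene hook_a [([303.0, 192.0], 0.89), ([339.0, 182.0], 0.87), ([312.0, 161.0], 0.77), ([281.0, 177.0], 0.59)]
scene grip_a [([356.0, 177.0], 0.97), ([120.0, 186.0], 0.89), ([338.0, 157.0], 0.66)]
scene pail_a [([351.0, 213.0], 0.97), ([332.0, 197.0], 0.83), ([122.0, 261.0], 0.7), ([128.0, 230.0], 0.6), ([379.0, 247.0], 0.59)]
scene garlic_press [([273.0, 202.0], 0.75)]
scene pinch_bowl [([380.0, 248.0], 0.61)]
scene spice_jar [([196.0, 288.0], 0.55)]
scene soap_dish [([342.0, 264.0], 0.76), ([120.0, 186.0], 0.29), ([277.0, 176.0], 0.16)]
{'fx': 433.33353379736303, 'fy': 433.33353379736303, 'cx': 253.2675
[... 1473 characters left out ...]
3, 'qpos': array([ 1.28099316e+00,  4.23108461e-01,  1.62991279e+00,  9.74812385e-06,
        1.08864090e+00, -1.89718941e-02]), 'dq': array([-7.36644869e-05, -2.17139971e-03,  7.38817445e-04, -8.19802387e-04,
       -2.10613379e-04,  2.62726105e-04]), 'tau': array([ 5.88907278e-04, -5.44570649e+01, -2.74043655e+01,  6.45645009e-02,
        1.70516863e-02, -2.41633393e-05]), 'tool_pos': array([167.15287194, 602.19458366, 222.66474092]), 'orientation': array([ 1.35004393e-01,  9.90844999e-01, -3.36688432e-05, -9.61005574e-06]), 'force': array([ 0.18318513, -0.49653059, -0.04799993]), 'wrist_torque': array([-0.01302548, -0.00496416, -0.05149503]), 'grip_force': 0.0, 'width': 87.62122984552126}
```

View pics/top0.png

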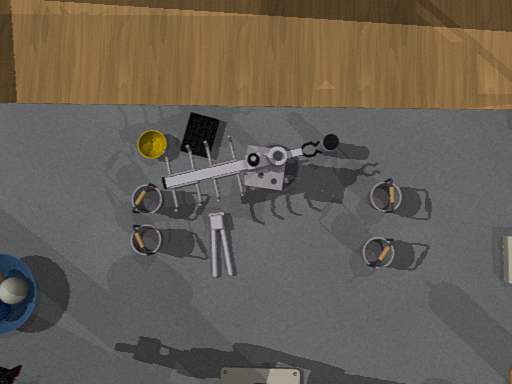

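View pics/scene0.png

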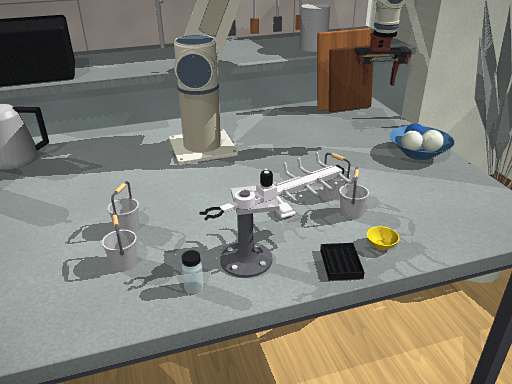

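Top view: the four pails have orange grips at about (140,198), (139,240), (391,195) and (384,253). The pivot is at (277,156), the pin at (253,159), and the arm points left and slightly towards the robot. The press, soap dish, bowl and jar are clear of the pails.

```bash
cat > h.py <<'E'
from station import env
import cv2, numpy as np
from scipy.spatial.transform import Rotation as R
def cam_pose(c,st=None):
    p=env.camera_params(c)
    if c!="wrist": return p,np.array(p["pose"])
    st=st or env.read_state()
    T=np.eye(4); T[:3,:3]=R.from_quat(st["orientation"]).as_matrix(); T[:3,3]=st["tool_pos"]
    return p,T@p["tool_from_camera"]
def ray(c,uv,st=None):
    p,T=cam_pose(c,st); u,v=uv
    d=T[:3,:3]@np.array([(u-p["cx"])/p["fx"],-(v-p["cy"])/p["fy"],-1])
    return T[:3,3],d/np.linalg.norm(d)
def on_z(c,uv,z,st=None):
    o,d=ray(c,uv,st); return (o+d*(z-o[2])/d[2])[:2]
def project(c,P,st=None):
    p,T=cam_pose(c,st); q=np.linalg.inv(T)@np.append(P,1)
    return np.array([p["cx"]-p["fx"]*q[0]/q[2],p["cy"]+p["fy"]*q[1]/q[2]])
def tri(rays):
    A=np.zeros((3,3));b=np.zeros(3)
    for o,d in rays:
        M=np.eye(3)-np.outer(d,d);A+=M;b+=M@o
    return np.linalg.solve(A,b)
def quat(yaw):  # tool down, fingers closing along world direction yaw
    Y=np.array([np.cos(yaw),np.sin(yaw),0]);Z=np.array([0,0,-1.])
    return R.from_matrix(np.c_[np.cross(Y,Z),Y,Z]).as_quat()
def grips(im,c="top",z=130,st=None,amin=15):
    hsv=cv2.cvtColor(im,cv2.COLOR_BGR2HSV)
    m=cv2.inRange(hsv,(8,140,120),(20,255,255))
    n,l,s,ce=cv2.connectedComponentsWithStats(m)
    out=[]
    for i in range(1,n):
        if s[i,4]<amin or s[i,4]>3000: continue
        P=np.array([on_z(c,(u,v),z,st) for v,u in np.argwhere(l==i)])
        m0=P.mean(0); w,V=np.linalg.eigh(np.cov((P-m0).T))
        out.append((m0,np.arctan2(V[1,1],V[0,1])%np.pi,s[i,4],2*np.sqrt(3*w),ce[i]))
    return out
E
cat > a.py <<'E'
from h import *
im=cv2.imread("pics/top0.png")
for g in grips(im): print([np.round(x,2) for x in g])
env.camera("top");env.camera("scene")
print("pivot",on_z("top",(277,156),195),"pin",on_z("top",(253,159),236),"tip",on_z("top",(163,182),182))
for t in ("boss_bore","hook_a"):
    print(t,[on_z("top",d["xy"],200 if t[0]=="b" else 179).round() for d in env.pinpoint("top",t)])
for t,z in(("garlic_press",0),("pinch_bowl",0),("spice_jar",0),("soap_dish",0)):print(t,on_z("top",env.pinpoint("top",t)[0]["xy"],z).round())
print(env.pinpoint("top","swing_arm")[:1])
m=env.trace("top","swing_arm")
for d in m[:2]: print(d["confidence"],d["mask"].sum(),d["xy"])
E
python3 a.py
```

```text
pivot [668.14860342 -32.95834476] pin [652.82661957  24.62287424] tip [600.58060578 247.96851661]
boss_bore [array([652.,  16.]), array([ 694., -158.])]
hook_a [array([658., 221.]), array([689., 115.]), array([581.,  80.]), array([552., 182.])]
garlic_press [440. 124.]
pinch_bowl [630. -32.]
spice_jar [ 728. -185.]
soap_dish [762. 190.]Traceback (most recent call last):
  File "a.py", line 9, in <module>
    print(env.pinpoint("top","swing_arm")[:1])
          ~~~~~~~~~~~~^^^^^^^^^^^^^^^^^^^
ValueError: it knows: boss_bore, garlic_press, grip, hook, pail, park_hole, pin, pin_tip, pinch_bowl, soap_dish, spice_jar, stand, work_hole
```

```bash
cat > b.py <<'E'
from h import *
im=cv2.imread("pics/top0.png"); hsv=cv2.cvtColor(im,cv2.COLOR_BGR2HSV)
print(hsv[235:247,134:145].reshape(-1,3)[np.argsort(-hsv[235:247,134:145,1].ravel().astype(int))[:12]])
js=[]
for y in (0.837,0.837+np.pi,0.837-np.pi):
    q=env.ik([652,25,340],quat(y)); print(y,q)
    if q is not None: js.append((abs(q[5]),y))
y=min(js)[1]; env.reach([640,25,380],quat(y))
st=env.read_state(); im=env.camera("wrist"); cv2.imwrite("pics/w1.png",im); 
for t,z in (("pin",200),("boss_bore",200),("stand",0),("work_hole",168),("hook_a",179)):
    print(t,[(d["xy"],on_z("wrist",d["xy"],z,st).round(1),round(d["confidence"],2)) for d in env.pinpoint("wrist",t)][:4])
print(y,st["tool_pos"])
E
python3 b.py
```

```text
[[ 17 152 111]
 [ 18 146  89]
 [ 17 142 124]
 [ 16 142  99]
 [ 18 141 103]
 [ 15 141 112]
 [ 17 140  91]
 [ 16 140 144]
 [ 16 138 129]
 [ 16 138 133]
 [ 17 137 125]
 [ 17 136 163]]
0.837 [ 2.00856408e-02  3.61798307e-01  1.44648318e+00 -4.44089210e-16
  1.33331117e+00 -8.16914359e-01]
3.978592653589793 [ 2.00856408e-02  3.61798307e-01  1.44648318e+00 -4.44089210e-16
  1.33331117e+00  2.32467829e+00]
-2.3045926535897934 [ 2.00856408e-02  3.61798307e-01  1.44648318e+00 -4.44089210e-16
  1.33331117e+00  2.32467829e+00]
pin []
boss_bore [([260.5, 184.7], array([653.8,  23.9]), 0.78)]
stand [([242.7, 183.5], array([671.9, -30.8]), 0.84)]
work_hole [([205.9, 178.2], array([608. , -26.9]), 0.65)]
hook_a [([420.3, 71.0], array([679.3, 239.9]), 0.33)]
0.837 [639.89600454  25.8671359  379.76345172]
```

View pics/w1.png

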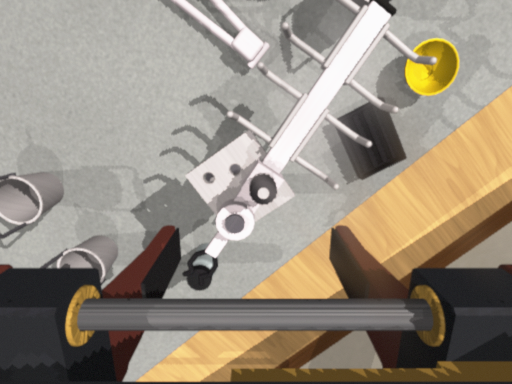

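Wrist view: the knob centre is at about (263,187), the hub at (235,222), the middle hole at (235,170) and the work hole at (209,178). The gripper has a clear drop to the knob.

```bash
sed -i 's/(8,140,120),(20,255,255)/(9,95,70),(22,255,255)/' h.py
cat > c.py <<'E'
from h import *
st=env.read_state(); im=cv2.imread("pics/w1.png"); g=cv2.cvtColor(im,cv2.COLOR_BGR2GRAY)
def dark(x0,x1,y0,y1,th):
    n,l,s,c=cv2.connectedComponentsWithStats((g[y0:y1,x0:x1]<th).astype(np.uint8)); return [( (c[i]+[x0,y0]).round(1),s[i].tolist()) for i in range(1,n) if s[i,4]>20]
print("knob",dark(235,290,165,210,70)); H=dark(195,248,160,190,90); print("holes",H)
for h,_ in H: print(on_z("wrist",h,168,st))
kn=dark(235,290,165,210,70)
for k,_ in kn: print("knob",[on_z("wrist",k,z,st).round(1) for z in (220,236)])
print("hub",on_z("wrist",(235,222),200,st))
for G in grips(cv2.imread("pics/top0.png")): print([np.round(x,2) for x in G])
E
python3 c.py
```

```text
knob [(array([255.2, 193.8]), [15, 17, 17, 22, 125])]
holes [(array([208.3, 176.4]), [11, 14, 6, 7, 27])]
[608.47990679 -23.59737179]
knob [array([653.7,  15.2]), array([650.1,  18.3])]
hub [668.15119475 -30.5153773 ]
[array([ 585.25, -329.53]), np.float64(0.08), np.int32(75), array([12.1 , 41.21]), array([391.39, 194.24])]
[array([565.77, 317.63]), np.float64(2.61), np.int32(73), array([12.29, 40.59]), array([140.36, 197.15])]
[array([456.24, 315.79]), np.float64(0.51), np.int32(76), array([12.15, 41.75]), array([139.21, 239.61])]
[array([ 435.57, -308.99]), np.float64(2.55), np.int32(76), array([11.63, 40.96]), array([383.72, 252.91])]
[array([ 144.91, -615.69]), np.float64(3.08), np.int32(49), array([ 7.02, 40.47]), array([510.1, 374.8])]
```

```bash
cat > d.py <<'E'
from h import *
st=env.read_state()
a=on_z("wrist",(280,166),182,st);b=on_z("wrist",(383,11),182,st);d=b-a
print("bar angle",np.arctan2(d[1],d[0]),"yaw",np.arctan2(d[1],d[0])-np.arctan2(.93,-.36))
print("knob",on_z("wrist",(263,188),234,st), "boss-bar line offset to hub (mm)")
env.reach([653.3,25,290],quat(.837)); env.set_gripper(60)
print("stop",env.move_l([653.3,25,208],rate=60,f_stop=8), env.read_state()["tool_pos"])
env.set_gripper(0); s=env.read_state(); print(s["width"],s["grip_force"],s["tool_pos"],s["force"])
cv2.imwrite("pics/w2.png",env.camera("wrist"))
E
python3 d.py
```

```text
bar angle 1.845998905855512 yaw -0.09413107861301029
knob [651.31998343  28.28240638] boss-bar line offset to hub (mm)
stop False [653.58757882  25.00025422 208.45523297]
27.291353974840376 30.000141263008118 [653.33460761  25.01145115 208.06637617] [ 0.37653801 -0.51772625  1.31784919]
```

View pics/w2.png

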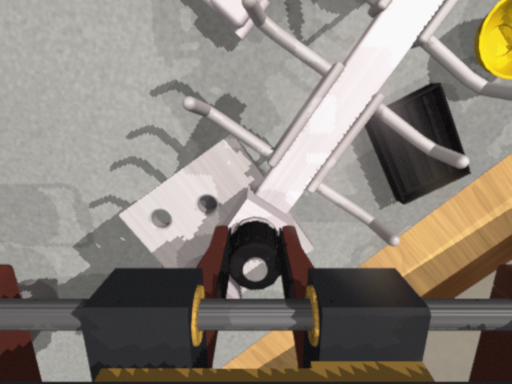

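Wrist view: the knob is gripped between the pads at (255,255). The middle hole is at (208,204) and the work hole at (161,218).

```bash
cat > e.py <<'E'
from h import *
from scipy.optimize import least_squares
st=env.read_state()
im=cv2.imread("pics/w2.png"); g=cv2.cvtColor(im,cv2.COLOR_BGR2GRAY)
n,l,s,c=cv2.connectedComponentsWithStats((g[190:235,145:222]<100).astype(np.uint8))
print([(c[i]+[145,190],s[i].tolist()) for i in range(1,n) if s[i,4]>30])
W=on_z("wrist",(161.5,218),168,st);M=on_z("wrist",(207.5,204),168,st)
print("work",W,"mid",M,"dist",np.linalg.norm(W-M),"expect",120*np.sin(.3))
w0=st["tool_pos"][:2]; ang0=np.arctan2(.93,-.36)
n_=np.array([np.cos(.837),np.sin(.837)])
def hole(p,a): t=p[2]+ang0+a; return p[:2]+60*np.array([np.cos(t),np.sin(t)])
# camera offset o free; pin known well along closing axis, weakly across
def f(p):
    o=p[3:5]; e=hole(p,0)-w0
    return np.r_[hole(p,.6)+o-M,hole(p,1.2)+o-W,e@n_*3,(e-e@n_*n_)/3,o/2,(p[:2]-[668.3,-31.5])/3]
r=least_squares(f,[668,-31,-.11,0,0]);p=r.x;print(p,r.fun.round(1));print("park",hole(p,0),"work",hole(p,1.2))
E
python3 e.py
```

```text
[(array([209.10695187, 203.5026738 ]), [55, 6, 17, 18, 187]), (array([217.7826087 , 230.20289855]), [68, 35, 9, 10, 69])]
work [609.32215533 -23.14940636] mid [623.70055894   8.42729712] dist 34.69620574148756 expect 35.46242479936075
[ 6.67525275e+02 -3.26575794e+01 -1.22525724e-01  1.09411293e+00
  1.52449662e+00] [-0.   0.2 -0.2 -0.6  0.2 -0.2  0.1  0.5  0.8 -0.3 -0.4]
park [652.86668272  25.52425341] work [607.98587813 -25.23732209]
```

```bash
cat > f.py <<'E'
from h import *
ang0=np.arctan2(.93,-.36)-.1225; C=np.array([667.5,-32.7])
u=lambda a:60*np.array([np.cos(ang0+a),np.sin(ang0+a)])
s=env.read_state(); p0=s["tool_pos"]; off=p0[:2]-u(0)
env.move_l([p0[0],p0[1],p0[2]+33],rate=25); s=env.read_state(); print("lift",s["tool_pos"],s["force"],s["width"])
env.hold(.3)
for a in np.linspace(.1,1.2,12):
    x=off+u(a); env.move_l([x[0],x[1],p0[2]+33],rate=60)
    s=env.read_state(); print(round(a,2),s["force"].round(1),s["wrist_torque"].round(2),s["width"].round(1))
env.hold(.3); s=env.read_state();print(s["tool_pos"],p0,s["force"])
cv2.imwrite("pics/w3.png",env.camera("wrist")); cv2.imwrite("pics/s3.png",env.camera("scene")[120:290,180:360])
E
python3 f.py; python3 -c "
import cv2,numpy as np
a=cv2.imread('pics/w3.png');b=cv2.resize(cv2.imread('pics/s3.png'),(0,0),fx=1.6,fy=1.6)
c=np.zeros((384,800,3),np.uint8);c[:,:512]=a;c[:b.shape[0],512:512+b.shape[1]]=b[:,:288];cv2.imwrite('pics/m3.png',c)"
```

```text
lift [653.58679023  25.00455276 241.6200225 ] [-1.02048732 -0.92684872  0.24686822] 27.590316684903506Traceback (most recent call last):
  File "f.py", line 9, in <module>
    s=env.read_state(); print(round(a,2),s["force"].round(1),s["wrist_torque"].round(2),s["width"].round(1))
                                                                                        ^^^^^^^^^^^^^^^^
AttributeError: 'float' object has no attribute 'round'
[ WARN:0@0.010] global loadsave.cpp:275 findDecoder imread_('pics/w3.png'): can't open/read file: check file path/integrity
[ WARN:0@0.010] global loadsave.cpp:275 findDecoder imread_('pics/s3.png'): can't open/read file: check file path/integrity
Traceback (most recent call last):
cv2.error: OpenCV(4.12.0) /io/opencv/modules/imgproc/src/resize.cpp:4208: error: (-215:Assertion failed) !ssize.empty() in function 'resize'
```

```bash
sed -i 's/^s=env.read_state(); p0=.*/p0=np.array([653.33,25.01,208.07]); off=p0[:2]-u(0)/; /rate=25/d; /^env.hold(.3)$/d; s/np.linspace(.1,1.2,12)/np.linspace(.2,1.2,11)/; s/,s\["width"\].round(1))/)/' f.py
python3 f.py; python3 -c "
import cv2,numpy as np
a=cv2.imread('pics/w3.png');b=cv2.resize(cv2.imread('pics/s3.png'),(0,0),fx=1.6,fy=1.6)
c=np.zeros((384,800,3),np.uint8);c[:,:512]=a;c[:b.shape[0],512:512+b.shape[1]]=b[:,:288];cv2.imwrite('pics/m3.png',c)"
```

```text
0.2 [1.9 1.3 0.2] [ 0.36 -0.39  0.03]
0.3 [1.2 1.9 0. ] [ 0.35 -0.28  0.04]
0.4 [-0.2  1.8 -0.8] [ 0.33 -0.13  0.02]
0.5 [0.2 1.9 0.2] [ 0.38 -0.16 -0.01]
0.6 [ 0.1  2.7 -0.6] [ 0.26 -0.04  0.  ]
0.7 [0.5 1.3 0.1] [ 0.32 -0.05 -0.01]
0.8 [0.  1.4 0.3] [ 0.33 -0.01 -0.01]
0.9 [ 0.4  2.8 -0.6] [ 0.33 -0.    0.03]
1.0 [ 0.5  1.6 -0.4] [ 0.36  0.01 -0.  ]
1.1 [-0.7  1.6 -0.2] [ 0.38  0.02 -0.  ]
1.2 [ 0.2  1.7 -0.3] [ 0.39  0.02 -0.02]
[608.29757085 -25.84796769 241.03675851] [653.33  25.01 208.07] [-0.61861699  0.64949944  0.3108494 ]
```

View pics/m3.png

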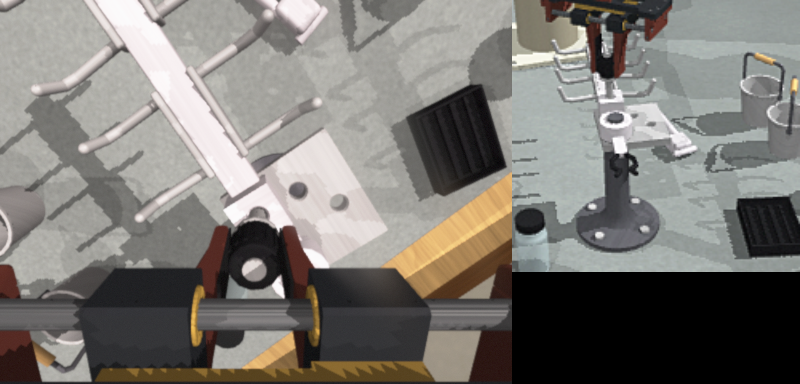

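The arm has swung round with the raised pin. The middle hole (299,190) and park hole (339,201) are now free. Next I push the pin down.

```bash
cat > g.py <<'E'
from h import *
s=env.read_state(); x=s["tool_pos"]
M=on_z("wrist",(299,190),168,s);P=on_z("wrist",(339,201),168,s);print(M,P)
for z in (236,228,220,214,210,207):
    st=env.move_l([608.3,-25.85,z],rate=25,f_stop=25); s=env.read_state(); print(z,st,s["tool_pos"].round(1),s["force"].round(1),s["wrist_torque"].round(2))
    if st: break
E
python3 g.py
```

```text
[623.97621076   9.24000159] [652.89260458  27.47705988]
236 False [608.  -25.8 235.3] [ 0.5  1.8 -1.7] [ 0.26 -0.1  -0.02]
228 False [608.4 -25.9 227.7] [-0.1  0.9 -2. ] [ 0.24 -0.2   0.  ]
220 False [608.  -26.1 219.3] [ 0.4 -1.2 -1.9] [-0.38 -0.15  0.03]
214 False [607.9 -25.9 213.1] [-0.1 -2.  -5. ] [-0.53 -0.15  0.04]
210 False [607.8 -25.7 209.5] [-0.3 -1.2 -4.2] [-0.37  0.19 -0.01]
207 False [608.8 -25.6 208.2] [-2.   0.5  4.6] [-0.1   0.47 -0.04]
```

```bash
cat > i.py <<'E'
from h import *
r=env.move_l([608.3,-25.85,203],rate=20,f_stop=18); s=env.read_state(); print(r,s["tool_pos"],s["force"])
env.hold(.3); env.set_gripper(48); s=env.read_state();print(s["tool_pos"],s["force"],s["width"])
env.move_l([608.3,-25.85,300],rate=150)
env.move_l([608.3,-25.85,340],rate=150); env.hold(.2)
s=env.read_state(); cv2.imwrite("pics/w4.png",env.camera("wrist")); 
for t,z in (("boss_bore",200),("stand",0),("hook_a",179)):
    print(t,[(d["xy"],on_z("wrist",d["xy"],z,s).round(1),round(d["confidence"],2)) for d in env.pinpoint("wrist",t)][:4])
im=env.camera("scene"); cv2.imwrite("pics/s4.png",cv2.resize(im[140:290,180:330],(384,384)))
t=env.camera("top"); cv2.imwrite("pics/t4.png",t)
for G in grips(t): print([np.round(x,2) for x in G])
print(s["tool_pos"],s["time_s"])
c=np.hstack([cv2.imread("pics/w4.png")[:,112:400],cv2.imread("pics/s4.png")]);cv2.imwrite("pics/m4.png",c)
E
python3 i.py
```

```text
True [608.89950258 -25.53603417 208.05254561] [-1.52231546  0.47173698  6.10019688]
[607.8938333  -25.80049164 206.59024241] [0.5039591  0.62710904 0.92151313] 47.85661418831424
boss_bore [([253.3, 184.2], array([607.3, -26.4]), 0.66), ([235.3, 256.9], array([655.2, -96.3]), 0.51)]
stand [([276.5, 182.7], array([669.2, -30.5]), 0.78), ([64.3, 187.9], array([ 433.5, -306.2]), 0.27)]
hook_a []
[array([ 585.05, -331.09]), np.float64(0.07), np.int32(64), array([10.42, 40.53]), array([392.  , 194.33])]
[array([565.77, 317.63]), np.float64(2.61), np.int32(73), array([12.29, 40.59]), array([140.36, 197.15])]
[array([456.34, 316.06]), np.float64(0.5), np.int32(73), array([11.96, 40.45]), array([139.11, 239.56])]
[array([ 435.51, -309.05]), np.float64(2.55), np.int32(75), array([11.43, 41.24]), array([383.75, 252.93])]
[array([ 150.47, -617.41]), np.float64(0.0), np.int32(23), array([ 4.28, 42.24]), array([510.74, 372.48])]
[607.66744239 -25.81309708 338.52113124] 17.8
```

View pics/m4.png

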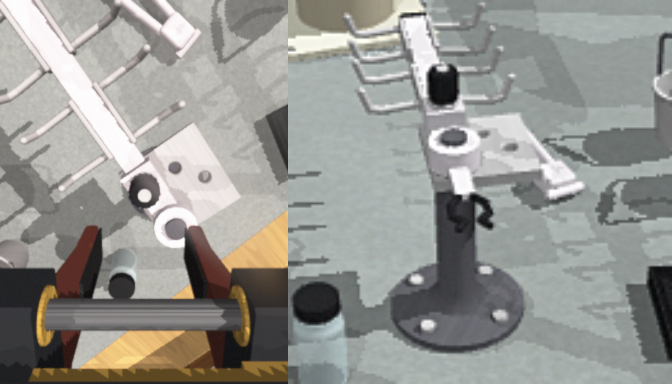

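The pin looks home, with the knob close on the boss. I press the knob top with closed fingers to check its height, expecting 236.

```bash
cat > j.py <<'E'
from h import *
env.set_gripper(0); env.move_l([608.3,-25.9,245],rate=120); env.hold(.2)
r=env.move_l([608.3,-25.9,230],rate=15,f_stop=17); s=env.read_state(); print(r,s["tool_pos"],s["force"])
env.move_l([608.3,-25.9,300],rate=150); env.move_l([560,-25.9,390],rate=150); env.set_gripper(60);env.hold(.1)
s=env.read_state(); cv2.imwrite("pics/w5.png",env.camera("wrist")); print(s["tool_pos"])
for t,z in (("boss_bore",200),("hook_a",179)):
    print(t,[(d["xy"],on_z("wrist",d["xy"],z,s).round(1),round(d["confidence"],2)) for d in env.pinpoint("wrist",t)][:6])
# model hooks
yaw=-.1225;C=np.array([667.7,-32]);d=-np.array([np.cos(yaw),np.sin(yaw)]);n=np.array([-np.sin(yaw),np.cos(yaw)])
im=cv2.imread("pics/w5.png")
for r_ in (135,240):
    for sg in (1,-1):
        P=C+r_*d+sg*56*n; uv=project("wrist",[*P,179],s); print(r_,sg,P.round(1),uv.round(1)); cv2.circle(im,tuple(int(v) for v in uv),3,(0,0,255),-1)
        for k in (-30,30):
            uv=project("wrist",[*(C+(r_+k)*d+sg*74*n),199],s); cv2.circle(im,tuple(int(v) for v in uv),2,(0,255,0),-1)
for r_ in (80,285): cv2.circle(im,tuple(int(v) for v in project("wrist",[*(C+r_*d),182],s)),3,(255,0,0),-1)
cv2.imwrite("pics/m5.png",im)
E
python3 j.py
```

```text
True [608.33235883 -25.87986801 236.35370561] [-1.84034786 -0.24099032  6.55484317]
[560.00929675 -25.88549034 390.02315561]
boss_bore [([278.5, 200.7], array([605.5, -26.6]), 0.59)]
hook_a [([280.2, 194.7], array([607. , -22.9]), 0.53), ([414.3, 8.6], array([544.4, 222.7]), 0.47)]
135 1 [540.6  40.1] [284.  121.4]
135 -1 [526.9 -71.1] [209.6 173.8]
240 1 [436.3  52.9] [232.2  42.3]
240 -1 [422.7 -58.3] [155.4 102.3]
```

View pics/m5.png

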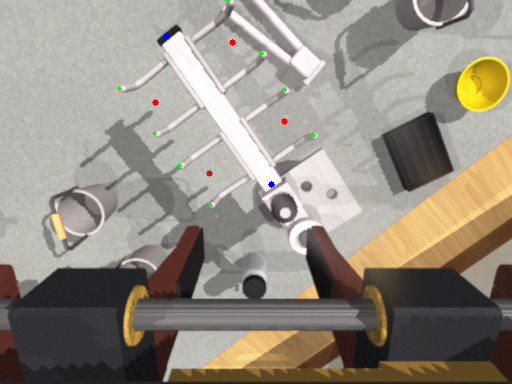

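The knob top is at 236.4 mm, so the pin is home. The projected hook tips and bar ends fall on the real ones in the picture. Next, the pails.

```bash
cat > pail.py <<'E'
import sys
from h import *
yaw=-.1225;C=np.array([667.7,-32]);d=-np.array([np.cos(yaw),np.sin(yaw)]);n=np.array([-np.sin(yaw),np.cos(yaw)]);YN=np.pi/2+yaw
hz=env.hold_point_z
def pick_and_hang(expect,r_,sg,tag):
    G=[g for g in grips(env.camera("top")) if np.linalg.norm(g[0]-expect)<110 and 30<g[3][1]<50]
    G.sort(key=lambda g:np.linalg.norm(g[0]-expect)); 
    if not G: print("no pail seen"); return False
    p,a=G[0][:2]; print(tag,"at",p.round(1),round(a,2),G[0][3].round(1))
    H=C+r_*d+sg*57*n; O=H+sg*110*n
    best=None
    for y in (a+np.pi/2,a-np.pi/2):
        for k in (YN,YN-np.pi):
            q1=env.ik([*p,111],quat(y)); q2=env.ik([*H,195],quat(k)); q3=env.ik([*p,195],quat(y))
            if q1 is None or q2 is None or q3 is None: continue
            c=abs(q2[5]-q1[5])+max(0,abs(q1[5])-2)*9+max(0,abs(q2[5])-2)*9+.3*abs(q1[5])
            if best is None or c<best[0]: best=(c,y,k)
    _,y,k=best
    env.set_gripper(60)
    env.reach([*p,250],quat(y)); 
    if env.move_l([*p,130-hz],rate=90,f_stop=10): print("touch on descent",env.read_state()["tool_pos"]); return False
    env.set_gripper(0); s=env.read_state(); print("width",s["width"],s["force"].round(1))
    if not 8<s["width"]<16: return False
    zc=212-hz
    env.move_l([*p,zc],rate=80)
    env.move_l([*O,zc],rot=quat(k),rate=150); env.hold(.3); s=env.read_state(); print("carry",s["width"],s["tool_pos"].round(1))
    r=env.move_l([*H,zc],rate=60,f_stop=8); s=env.read_state(); print("in",r,s["tool_pos"].round(1),s["force"].round(1))
    if r: return False
    r=env.move_l([*H,176-hz],rate=35,f_stop=6); s=env.read_state(); print("down",r,"bail z",s["tool_pos"][2]+hz,s["force"].round(1))
    env.hold(.2); env.set_gripper(36); env.hold(.2)
    env.move_l([*H,275],rate=80); env.hold(.2); print("t",env.read_state()["time_s"]); return True
L={"a":([565.8,317.6],135,1),"b":([456.3,316],240,1),"c":([585,-331],135,-1),"d":([435.5,-309],240,-1)}
if __name__=="__main__":
    for t in sys.argv[1:]:
        if not pick_and_hang(np.array(L[t][0]),*L[t][1:],t): break
    cv2.imwrite(f"pics/s_{sys.argv[1]}.png",env.camera("scene"))
E
python3 pail.py c
```

```text
c at [ 585.4 -329.4] 0.08 [11.9 41.3]
width 11.174528184575165 [ 0.5 -0.3  0.3]
carry 11.405883394135735 [ 513.4 -181.6  193.2]
in False [526.7 -72.3 193.3] [ 0.3 -0.5 -1.2]
down True bail z 178.91395192627374 [-1.1  0.1  7. ]
t 36.2083
```

View pics/s_c.png

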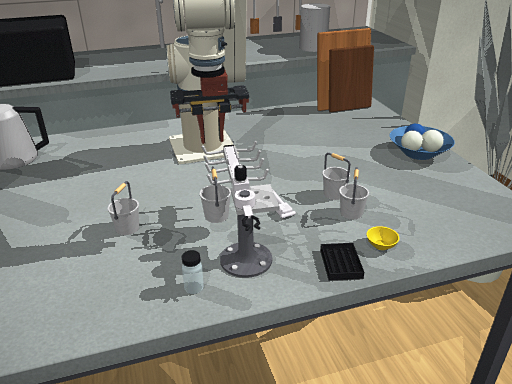

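The first pail hangs at about (215,195), and its bail rested at z 178.9 as expected. I continue with the rest.

```bash
python3 pail.py d a b
python3 - <<'E'
from h import *
s=env.read_state()["tool_pos"]; env.move_l([s[0],s[1],380],rate=150); env.reach([400,330,380],quat(1.45)); env.hold(.5)
t=env.camera("top"); a=env.camera("scene")
for z in (179,130):
  print(z,[(g[0].round(1).tolist(),round(g[1],2),g[3].round(0).tolist()) for g in grips(t,z=z)])
cv2.imwrite("pics/fin.png",np.hstack([cv2.resize(a[90:290,90:390],(480,320)),cv2.resize(t[100:340,150:400],(320,320))]))
print(env.read_state()["time_s"])
E
```

```text
d at [ 435.4 -308.8] 2.54 [11.8 41.2]
width 11.049668492019403 [0.4 0.5 0.6]
carry 11.01217693087959 [ 409.1 -168.8  193.2]
in False [422.5 -59.5 193.3] [-0.3 -0.4 -2.1]
down True bail z 179.04313782681777 [-0.8 -0.7  5.7]
t 48.6083
a at [565.8 317.6] 2.61 [12.3 40.6]
width 11.444558783804684 [-0.2  0.1  1. ]
carry 11.193694739304792 [554.1 150.6 193.2]
in False [540.7  41.3 193.3] [-0.   0.4 -2.6]
down True bail z 178.63969366379308 [-1.  -0.1  4.5]
t 61.9333
b at [456.4 316. ] 0.5 [12.  41.5]
width 11.062143007980028 [ 0.5 -0.2 -1.1]
carry 11.383941714527044 [449.9 163.5 193.2]
in False [436.5  54.1 193.3] [-0.6  0.1 -1.4]
down True bail z 178.75996035861408 [ 1.1 -1.   3.5]
t 74.4667
179 [([540.7, 41.0], np.float64(3.03), [11.0, 41.0]), ([529.1, -59.5], np.float64(0.11), [12.0, 40.0]), ([435.5, 53.9], np.float64(3.01), [11.0, 40.0]), ([422.3, -59.0], np.float64(3.01), [11.0, 41.0]), ([155.6, -590.2], np.float64(3.13), [3.0, 29.0])]
130 [([543.4, 43.0], np.float64(3.03), [12.0, 43.0]), ([531.2, -62.2], np.float64(0.11), [12.0, 42.0]), ([433.3, 56.5], np.float64(3.01), [12.0, 42.0]), ([419.5, -61.7], np.float64(3.01), [12.0, 42.0]), ([140.6, -617.3], np.float64(3.13), [3.0, 30.0])]
77.0417
```

View pics/fin.png

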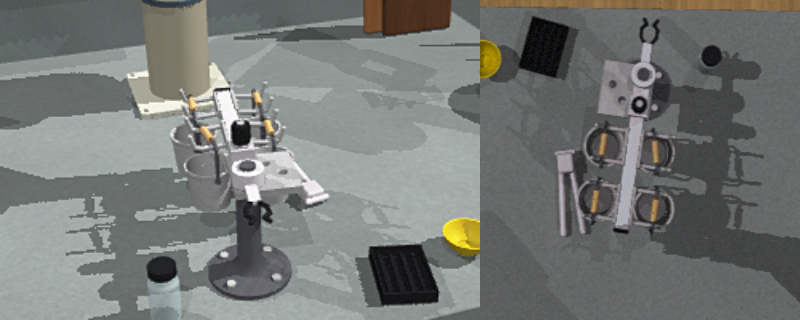

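All four pails hang. The one on hook_c was nudged about 12 mm, which is within the 28 mm limit. I check that nothing is moving, then hand in.

Run:
```python
from h import *
env.hold(1.5); P=[]
for i in range(3):
    P.append(np.array([g[0] for g in grips(env.camera("top"),z=179)][:4])); env.hold(.35)
print(P[0].round(1).tolist(),[abs(p-P[0]).max().round(2) for p in P])
# height of hook_c pail's grip by triangulation
sc=[g[4] for g in grips(env.camera("scene"),"scene",179)]; tp=[g[4] for g in grips(env.camera("top"),z=179)]
for t in tp[:4]:
    X=[tri([ray("top",t),ray("scene",u)]) for u in sc]
    e=[np.linalg.norm(project("scene",x)-u) for x,u in zip(X,sc)]; i=int(np.argmin(e)); print(X[i].round(1),round(e[i],1))
if all(abs(p-P[0]).max()<1 for p in P): print(env.sign_off())
```

```text
[[540.8, 41.1], [529.0, -59.6], [435.4, 54.2], [422.5, -59.0]] [np.float64(0.0), np.float64(0.2), np.float64(0.52)]Traceback (most recent call last):
  File "<stdin>", line 7, in <module>
  File "h.py", line 34, in grips
    P=np.array([on_z(c,(u,v),z,st) for v,u in np.argwhere(l==i)])
                ~~~~^^^^^^^^^^^^^^
  File "h.py", line 15, in on_z
    o,d=ray(c,uv,st); return (o+d*(z-o[2])/d[2])[:2]
        ~~~^^^^^^^^^
  File "h.py", line 11, in ray
    p,T=cam_pose(c,st); u,v=uv
        ~~~~~~~~^^^^^^
  File "h.py", line 5, in cam_pose
    p=env.camera_params(c)
ValueError: time passes only in moves, steps and waits
```

```bash
python3 -c "
from station import env
env.hold(.5); print(env.sign_off())"
```

```text
the job is handed in; nothing more can be done
None
```

The arm is pinned home at the work hole, all four pails hang still on their own hooks (the one on hook_c sits about 12 mm off its point, inside the 28 mm limit), and the job is handed in; no verdict came back.

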